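# Shut and bolt the bottle gift case

## Robot

A 6-joint arm with a two-finger parallel gripper is mounted at the origin on the work surface. World frame = base frame: x ahead of the robot, y to its left, z up, the work surface at z = 0. Lengths are in m, angles in rad, forces in N, time in s.
With the tool pointing down it reaches from about 0.35 to 0.85 m from the base axis. Payload 8.1 kg.
Tool frame: the origin (TCP) lies between the finger pads; the fingertips stand 11 mm ahead of it and the grasp point (between the pads) lies 8 mm behind it (robot.tips_ahead is the distance from the TCP to the fingertips, in m); z points along the fingers, y is the line along which they close (so a half turn about z gives the same grasp; the last joint's range is limited). The gripper opens to 93 mm and grips with 3 to 60 N. Pads are 15 mm wide; open, the fingers measure 128 mm over their backs; the gripper's body (75 mm by 188 mm) begins 65 mm behind the grasp point.
Start: joints at [1.197, 0.13, 1.488, -0, 1.523, -0.085], TCP at [0.171, 0.575, 0.198] pointing down, gripper open.
Joint ranges: [-2.96, 2.96], [-0.89, 2.26], [0.02, 2.5], [-1.34, 4.48], [0, 2.73], [-2.66, 2.66]. Speed limits (rad/s): [2.39, 2.39, 2.79, 3.14, 3.14, 3.14].

## Interface

Orientations are given as a rotation vector (axis times angle).
In Python, from plant import robot gives the robot as it stands. The module is installed in compiled form; this text tells all that it offers.
- The arm moves only by the tool move_arm, never from a script. Its argument "deltas" is one flat list of numbers, 7 for each row, row after row: the shift along the tool's x, y, z in m, then the turn, a rotation vector about the tool's x, y, z in rad, then the opening, from 0 (shut) to 1 (fully open). A call has 1 to 12 rows; each row is the pose to reach, as a shift and turn from the pose commanded when the call began, along the tool's axes at that moment; what a row does not reach only later rows make up. A row lasts 1/8 s, in which the tool goes at most 62.5 mm and 10.7 degrees, less where a joint would pass 70% of its speed; a pose out of reach is approached as far as the arm can. A call with a gripper value outside its range is refused whole. The fingers move at their own pace and stop on an object; "squeeze" is the grip in N (left out, the last holds). Time passes only in rows, so rows that repeat a pose let the fingers close. It gives the time, the measured TCP pose, the force, the opening and the grip force at its end, in the units of the state.
- robot.read_state(): the state, without advancing time (a new reading comes with each control period).
- robot.read_camera(name): name is "scene" or "top" or "wrist"; returns (picture, depth): 480x640x3 uint8, red, green, blue; 480x640 float32, m along the optical axis (not along the pixel's ray), 0 where there is no reading.
- robot.camera_model(name): a dict with "K" (3x3 intrinsics, pixels), "k1" (the pictures are not rectified: a ray, as slopes to the right and down, at radius r is drawn at 1 + k1 r^2 times it, then the intrinsics apply), "R" (3x3) and "t" (3): a world point X has camera coordinates R X + t; the wrist camera has in their place "tool_from_camera" (4x4, takes a point from camera to tool coordinates, whose origin is the TCP and whose axes are the flange's). Camera axes: x right, y down, z forward; pixel columns grow to the right and rows downward; lengths in m; the calibration is good to about 2 mm. A picture is of the moment at which its call begins: read the wrist's pose just before it. camera_model takes no time and is no camera call.
- robot.close_job(): hands the job in; it is judged then, once.
Trained networks look in the newest picture that a camera, given by its name, has taken for a name from the list of things; names that differ only in an ending like _2 or _b are one class to them, and where a whole thing is asked for, a point or a joint stands for the part that bears it (a point fixed in the world has none). Each returns a list of dicts, best first, with "confidence" (0 to 1); they miss things now and then, are a little off and sometimes report something else, mostly with a low value. They report only what shows in the picture. A call takes as long as a camera call.
- robot.recognise(camera, label): "uv" ([column, row] in pixels, amid what is visible of it).
The state is a dict: "t": time; "q": joint angles; "dq": joint speeds; "joint_torque": joint torques, N m; "tool_pos": TCP position; "orientation": TCP orientation; "force": force on the tool from outside, world axes, zero at the start; "wrist_torque": the same for the moment, N m; "opening": finger opening in m; "gripper_force": force on a finger pad.
Only numpy, scipy, OpenCV 4.12 (cv2) and the standard library are available. Lean on these libraries where they do the work, as an engineer would, in place of code of your own. Each camera call takes 0.05 s, during which the arm holds its last target. There are 200 camera calls.

## Task

Gently push the open lid of the wooden bottle case all the way shut, and only then push the yellow bolt on the front of the case fully home through the keeper. Use the fingertips only: do not pinch the lid or the bolt, and do not move the bottles, jar, tape or roller standing around the case.

Things in the scene. Friction and masses are not known exactly. Their poses are not given: they have to be found in the camera images.
- case: Pale wooden gift case, screwed down (it does not move) on a steel plate 190 x 360 x 8 mm, two dark bottles bedded inside. 170 mm (its x) by 300 mm (its y) by 100 mm high, walls 10 mm. Origin: centre of its underside, on the table; z up; its -x side is the front, towards the robot, with the bolt; the lid's hinge is on its +x side.
- lid (a joint): Lid angle in rad: 0 = shut flat on the rim, grows as it opens upward, away from the robot (starts 0.85 to 1.35, stop 1.6). Wooden panel 170 x 300 x 10 mm, about 0.45 kg, hinged along the far (+x) rim about the case's y, red and white label outside. A stiff hinge (0.6 N m of friction) keeps it at any angle; it neither falls nor springs. Faster than 3 rad/s is slamming.
- lid_hinge (a point): Point on the hinge axis at the middle of the lid's width: at 85, 0, 100.5 mm in the case frame. Turns with the lid (shut: axes of the case). Its -x runs along the lid's underside to the free edge, its z is the outward normal; the lid's outside is 10 mm from the axis. Inside the lid is a grey lining 4 mm thick.
- lid_edge (a point): Middle of the lid's free edge, on its outside face, 170 mm from the hinge axis. 40 mm from it towards the case's +y the edge carries a steel keeper (staple 26 mm wide, standing out 25 mm) that comes down in front of the case, over the bolt's path.
- bolt (a joint): Travel of the bolt in m: 0 = drawn back, 0.050 = fully home against its stop, with its steel rod through the keeper; moves along the case's +y (starts 0 to 0.012). About 2.5 N of friction; it stays where it is left.
- bolt_push (a point): Face to push: middle of the -y face of the bolt's yellow thumb tab, 101 mm above the table, 26 mm in front of the case. The tab is 26 mm along the case's x, 16 mm along y, from 71 to 112 mm above the table (level with the shut lid). Moves with the bolt; axes as the case. Beside this face (to its -y) all is free above the fixture plate, but for a steel plate 5 mm thick on the case's front.
- bottle_a: Standing dark bottle with a yellow cap and a red label, diameter 64 mm, 235 mm tall, loose; a bystander. Origin: centre of its underside.
- bottle_b: As bottle_a, with a white label; a bystander.
- bottle_c: As bottle_a, with a red label; a bystander.
- jar: Small brown jar with an orange cap, diameter 64 mm, 85 mm tall, loose; a bystander. Origin: centre of its underside.
- tape_roll: Roll of brown tape lying flat, diameter 90 mm, 48 mm tall, loose; a bystander. Origin: centre of its underside.
- roller: Small label roller standing on end, black foot diameter 36 mm, red grip, 117 mm tall, loose; a bystander. Origin: centre of its underside.

How it is judged:
On the way, in this order (a step that is already met when the one before it is completed fails the run):
1. the lid is pushed shut while the bolt is still drawn back (value of joint lid below 0.04 rad and value of joint bolt below 0.025 m), for 0.1 s.
2. the bolt is pushed home with the lid shut (value of joint bolt above 0.045 m and value of joint lid below 0.04 rad), for 0.1 s.
At the end, for the whole second after the job is handed in: The lid is shut (within 0.04 rad), the bolt is home (at least 45 of its 50 mm), both at rest, and all bystanders stand upright within 15 mm of where they were (all of step 2 and not (velocity of joint lid above 0.05 rad/s) and not (velocity of joint bolt below -0.005 m/s) and distance of each of bottle_a, bottle_b, bottle_c, jar, tape_roll, roller from where it was at the start of the episode below 0.015 m and angle between each of bottle_a, bottle_b, bottle_c, jar, tape_roll, roller's own z axis and vertical below 0.15 rad); the robot touches nothing.
It fails at once if the bolt is pushed forward (past 25 mm) before the lid is down (0.08 rad) (value of joint bolt above 0.025 m and value of joint lid above 0.08 rad).
It fails at once if the lid is slammed (closes faster than 3 rad/s) (velocity of joint lid below -3 rad/s).
It fails at once if the lid is pinched: fingers press on its outside and its lining at once (contact force between the fingers and lid_c0 above 1.5 N and contact force between the fingers and lid_c1 above 1.5 N).
It fails at once if the bolt's tab is pinched: fingers press on both its faces at once (contact force between the fingers and bolt_c0 above 1.5 N and contact force between the fingers and bolt_c1 above 1.5 N).
It fails at once if a bystander is moved more than 15 mm, lifted or tipped (not (distance of each of bottle_a, bottle_b, bottle_c, jar, tape_roll, roller from where it was at the start of the episode below 0.015 m and angle between each of bottle_a, bottle_b, bottle_c, jar, tape_roll, roller's own z axis and vertical below 0.15 rad)).
It also fails if it takes over 43 s, if anything falls off the work surface, if the arm or the gripper's body presses on something with over 40 N, if the wrist force passes 120 N, or if a joint passes its speed limit or range.

## Working session

There is one attempt and no reset: what is moved stays moved. The work goes in short steps, Python scripts to look and compute and a tool call to move; the robot and the scene stay as the last step left them, time stands still between calls to the robot, and variables do not carry over. Pictures are saved under pics/ and viewed, at most 10 in all, crops included, and the job is handed in when it is done.

Besides the shell and the picture viewer there is one more tool, called as name(argument=value, ...) on one line, values as JSON. move_arm: Moves the arm, as the interface text tells. Its arguments: {"type":"object","properties":{"deltas":{"type":"array","items":{"type":"number"}},"squeeze":{"type":"number"}},"required":["deltas"]}

```bash
mkdir -p pics; cat > h.py <<'E'
import numpy as np, cv2
from plant import robot
from scipy.spatial.transform import Rotation as Rn
def grab(n,name=None):
    im,d=robot.read_camera(n)
    if name: cv2.imwrite('pics/'+name+'.png',im[:,:,::-1])
    np.savez('last_'+n+'.npz',im=im,d=d); return im,d
def cloud(n,d):
    m=robot.camera_model(n);K=m['K'];v,u=np.mgrid[0:480,0:640]
    p=np.stack([u,v],-1).reshape(-1,1,2).astype(float)
    D=np.array([m['k1'],0,0,0,0.])
    s=cv2.undistortPoints(p,np.array(K),D).reshape(480,640,2)
    X=np.concatenate([s*d[...,None],d[...,None]],-1)
    if n=='wrist':
        T=np.array(m['tool_from_camera']);X=X@T[:3,:3].T+T[:3,3]
        st=robot.read_state();R=Rn.from_rotvec(st['orientation']).as_matrix()
        return X@R.T+st['tool_pos']
    return (X-np.array(m['t']))@np.array(m['R'])
E
python3 - <<'E'
from h import *
st=robot.read_state();print(st['t'],st['tool_pos'],st['orientation'],Rn.from_rotvec(st['orientation']).as_matrix().round(3))
for n in('scene','top'):
    im,d=grab(n,n+'0'); X=cloud(n,d); np.save('X'+n,X)
    for l in ('case','lid','lid_edge','bolt','bolt_push','bottle_a','jar','tape_roll','roller'):
        for r in robot.recognise(n,l)[:3]:
            u,v=np.array(r['uv']).round().astype(int);print(n,l,u,v,round(r['confidence'],2),X[v,u].round(3))
print(robot.read_state()['t'])
E
```

```text
0.0 [0.17062786 0.5745675  0.1969875 ] [-4.52036009e-01 -3.10844881e+00  2.87912285e-03] [[-0.959  0.285 -0.001]
 [ 0.285  0.959 -0.002]
 [ 0.    -0.002 -1.   ]]
scene case 276 195 0.85 [ 0.66  -0.01   0.188]
scene lid 263 173 0.66 [ 0.65  -0.095  0.182]
scene lid_edge 263 170 0.82 [ 0.647 -0.101  0.185]
scene lid_edge 313 167 0.28 [ 0.498 -0.146  0.095]
scene bolt 316 169 0.53 [ 0.491 -0.144  0.088]
scene bolt_push 317 167 0.54 [ 0.489 -0.142  0.095]
scene bolt_push 244 120 0.31 [ 0.571 -0.404  0.108]
scene bottle_a 270 108 0.95 [ 0.52  -0.334  0.169]
scene bottle_a 228 125 0.87 [ 0.635 -0.347  0.151]
scene bottle_a 293 267 0.68 [0.701 0.139 0.132]
scene jar 345 266 0.89 [0.583 0.149 0.071]
scene jar 260 171 0.49 [ 0.65  -0.113  0.175]
scene tape_roll 378 296 0.58 [ 0.534  0.21  -0.001]
scene tape_roll 263 169 0.58 [0.96  0.741 0.946]
scene roller 242 120 0.54 [ 0.575 -0.411  0.105]
top case 402 218 0.74 [ 0.587 -0.083  0.261]
top lid 412 194 0.62 [ 0.639 -0.112  0.196]
top lid_edge 411 191 0.6 [ 0.646 -0.112  0.184]
top bolt 419 270 0.82 [ 0.506 -0.155  0.009]
top bolt_push 417 275 0.87 [ 0.494 -0.136  0.09 ]
top bottle_a 535 209 0.89 [ 0.615 -0.352  0.162]
top bottle_a 522 264 0.72 [ 0.512 -0.327  0.149]
top bottle_a 289 180 0.63 [0.671 0.113 0.17 ]
top jar 288 246 0.57 [0.554 0.12  0.085]
top tape_roll 223 241 0.86 [0.572 0.266 0.001]
top roller 548 243 0.64 [ 0.556 -0.404  0.091]
1.0
```

View pics/scene0.png

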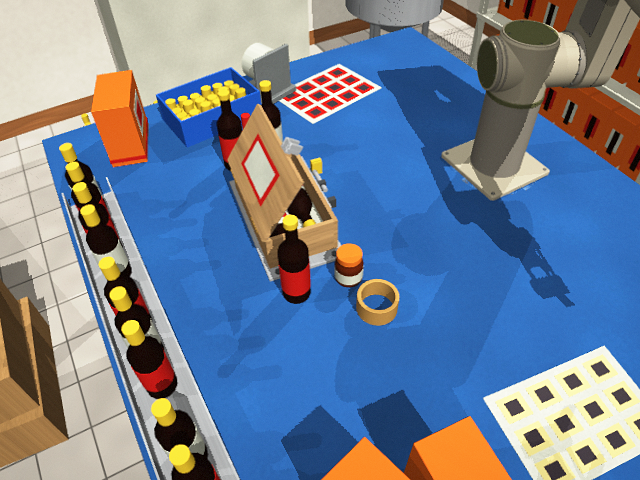

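View pics/top0.png

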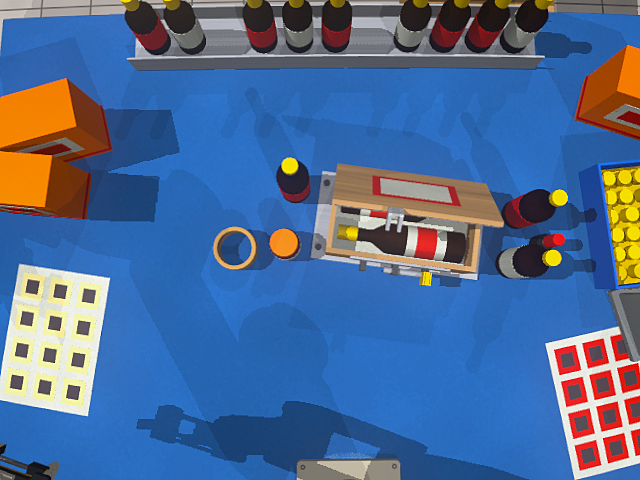

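The scene shows the case with its lid open and leaning away from the robot. In the top view the lid's label is at about (415,190) and the yellow tab at (426,278). The bottles are at (535,209), (522,264) and (289,180), with the jar at (285,244) and the roller at (550,242). Next I fit the case pose and the lid angle.

```bash
python3 - <<'E'
from h import *
X=np.load('Xtop.npy');Xs=np.load('Xscene.npy')
def plane(P):
    best=None;rng=np.random.default_rng(0)
    for _ in range(400):
        a,b,c=P[rng.choice(len(P),3,False)];n=np.cross(b-a,c-a)
        if np.linalg.norm(n)<1e-6: continue
        n/=np.linalg.norm(n);m=abs((P-a)@n)<.003
        if best is None or m.sum()>best.sum():best=m
    Q=P[best];c=Q.mean(0);n=np.linalg.svd(Q-c)[2][2];return n*np.sign(n[2]),c,best.sum(),len(P)
for nm,A,poly in(('top',X,[(345,172),(475,190),(495,215),(345,192)]),('scene',Xs,[(262,112),(295,170),(275,228),(235,170)])):
    M=np.zeros((480,640),np.uint8);cv2.fillPoly(M,[np.array(poly)],1)
    P=A[M>0];P=P[np.isfinite(P).all(1)&(P[:,2]>.11)]
    n,c,k,N=plane(P);print(nm,n.round(3),c.round(4),k,N,'ang',np.arccos(n[2]),'yaw',np.arctan2(n[1],n[0]))
# yellow tab
im=np.load('last_top.npz')['im']
hsv=cv2.cvtColor(im,cv2.COLOR_RGB2HSV)
m=cv2.inRange(hsv,(22,150,120),(35,255,255))>0
m[:265]=0;m[295:]=0;m[:,:410]=0;m[:,440:]=0
P=X[m];print('tab',np.median(P,0).round(4),P[P[:,2]>.105].mean(0).round(4),(P[:,2]>.105).sum(),np.percentile(P[P[:,2]>.105],[2,98],0).round(3))
# rim
P=X[(abs(X[...,2]-.100)<.004)&(X[...,0]>.45)&(X[...,0]<.8)&(X[...,1]>-.28)&(X[...,1]<.09)]
v,u=np.where((abs(X[...,2]-.100)<.004)&(X[...,0]>.45)&(X[...,0]<.8)&(X[...,1]>-.28)&(X[...,1]<.09))
np.save('rim',P)
print(len(P),cv2.minAreaRect((P[:,:2]*1000).astype(np.float32)))
g=np.zeros((480,640),np.uint8);g[v,u]=255
big=np.hstack([cv2.resize(im[150:300,270:470,::-1],None,fx=4,fy=4,interpolation=2)])
cv2.imwrite('pics/t1.png',big)
b2=big.copy();
from scipy.ndimage import label
for t in('top','scene'):
    A=X if t=='top' else Xs
    im2=np.load('last_%s.npz'%t)['im']
    # bystander cap tops etc.
    for l in ('bottle_a','jar','tape_roll','roller'):pass
E
```

```text
top [ 0.82  -0.117  0.56 ] [ 0.6431 -0.1212  0.1862] 3085 3108 ang 0.9765820583554434 yaw -0.14191107864096594
scene [ 0.818 -0.123  0.562] [ 0.6436 -0.0951  0.1912] 3463 3593 ang 0.9735736426735125 yaw -0.14951971056524782
tab [ 0.486  -0.1498  0.1083] [ 0.4869 -0.1516  0.1096] 106 [[ 0.474 -0.161  0.105]
 [ 0.499 -0.143  0.115]]
1264 ((594.0265502929688, -83.5321044921875), (357.6153564453125, 218.6560821533203), 81.7518310546875)
```

View pics/t1.png

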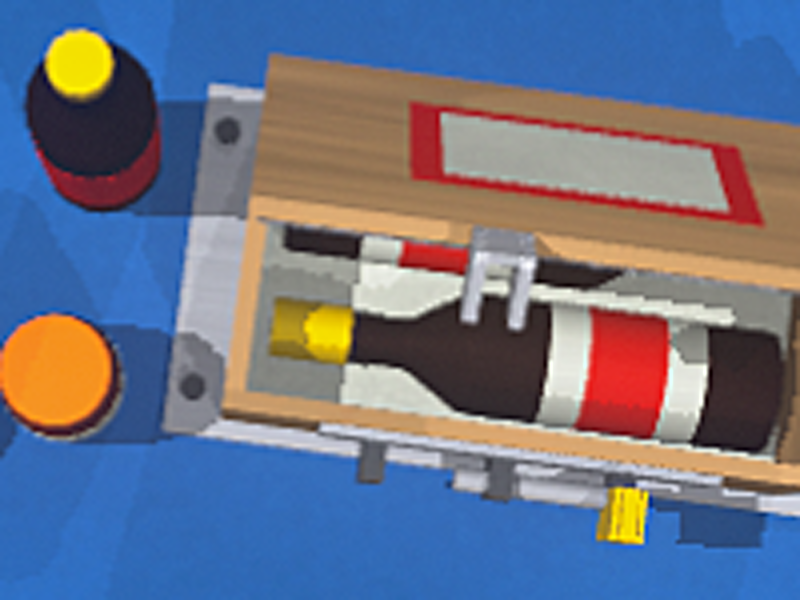

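The crop puts the keeper at about (505,280) and the tab at (625,515), drawn back to the right. Lid angle is about 0.975, yaw about -0.145, and the tab position agrees with the case centre. I still need the case y extent, then the move rows.

```bash
cat >> h.py <<'E'
YAW=-.145;ex=np.array([np.cos(YAW),np.sin(YAW),0]);ey=np.array([-np.sin(YAW),np.cos(YAW),0])
Cx=.6149
def W(a,b,z): return a*ex+b*ey+np.array([0,0,z])   # rotated frame about world origin
def shift(target):
    st=robot.read_state();R=Rn.from_rotvec(st['orientation']).as_matrix();return R.T@(np.array(target)-st['tool_pos'])
Rt=np.column_stack([-ey,-0*ex,0*ex]) # placeholder
def turn():
    st=robot.read_state();R=Rn.from_rotvec(st['orientation']).as_matrix()
    y=ex;z=np.array([0,0,-1.]);T=np.column_stack([np.cross(y,z),y,z]);return Rn.from_matrix(R.T@T).as_rotvec()
E
python3 - <<'E'
from h import *
for t in('top','scene'):
    X=np.load('X%s.npy'%t);a=X@ex;b=X@ey;n=.828*(a-.6999)+.561*(X[...,2]-.1005)-.010
    m=(abs(n)<.004)&(a>.6)&(a<.72)&(X[...,2]>.13)&(X[...,2]<.24)&(b>-.35)&(b<.15)
    h,_=np.histogram(b[m],np.arange(-.3,.15,.01));print(t,h,np.percentile(b[m],[.5,1,99,99.5]).round(4))
    for nm,q in(('A',(.66,.0)),):pass
P=np.load('rim.npy');a=P@ex;b=P@ey;m=(a>.535)&(a<.6);print('rim',np.histogram(b[m],np.arange(-.3,.15,.01)),np.percentile(b[m],[1,99]))
X=np.load('Xtop.npy')
m=(X[...,2]>.06)&(X[...,2]<.25)&(X[...,0]<.75)&(X[...,0]>.4)
for nm,c in(('r1',(.615,-.352)),('r2',(.512,-.327)),('roller',(.556,-.404)),('L',(.671,.113)),('jar',(.554,.12))):
    q=m&(np.hypot(X[...,0]-c[0],X[...,1]-c[1])<.05);Q=X[q];k=Q[:,2]>np.percentile(Q[:,2],80);C=Q[k].mean(0);print(nm,C.round(3),'case frame',(C@ex-Cx).round(3),(C@ey).round(3))
st=robot.read_state();print(st['tool_pos'])
print('turn',turn(),'up',shift(st['tool_pos']+[0,0,.11]),'mid',shift([.45,.30,.31]),'goal',shift(W(.66,-.085,.31)),W(.66,-.085,.31))
E
```

```text
top [  3   5  10  23  38  32   0   0   0   0   0   0  84 152 145 151 149 150
 151 142 141 147 159 151 156 157 151 156 152 156 161 155 152 150 161 146
 168 153 157 155 156 156  82   0] [-0.267  -0.2581  0.1223  0.1238]
scene [  0   0   2  15  23  37   3   0   0   0   0   0  51  96 110 107 102 114
 115 109 113 114 114 124 120 125 125 132 131 137 132 138 115 134 137 156
 160 139 151 168 161 161 175   0] [-0.2569 -0.2496  0.1249  0.1258]
rim (array([ 0,  0,  0,  0,  0,  0,  0,  0,  0,  0,  0,  0, 86, 88, 11, 12, 12,
        9, 14, 13, 10, 13, 13, 10, 11, 12, 10, 11, 11, 13, 10, 11, 10,  8,
       11, 11, 10, 11, 10,  9,  9, 82, 74,  0]), array([-3.00000000e-01, -2.90000000e-01, -2.80000000e-01, -2.70000000e-01,
       -2.60000000e-01, -2.50000000e-01, -2.40000000e-01, -2.30000000e-01,
       -2.20000000e-01, -2.10000000e-01, -2.00000000e-01, -1.90000000e-01,
       -1.80000000e-01, -1.70000000e-01, -1.60000000e-01, -1.50000000e-01,
       -1.40000000e-01, -1.30000000e-01, -1.20000000e-01, -1.10000000e-01,
       -1.00000000e-01, -9.00000000e-02, -8.00000000e-02, -7.00000000e-02,
       -
[... 231 characters left out ...]
0000e-02,  7.00000000e-02,  8.00000000e-02,  9.00000000e-02,
        1.00000000e-01,  1.10000000e-01,  1.20000000e-01,  1.30000000e-01,
        1.40000000e-01])) [-0.17511593  0.12457647]
r1 [ 0.625 -0.366  0.229] case frame 0.056 -0.272
r2 [ 0.519 -0.349  0.229] case frame -0.051 -0.27
roller [ 0.557 -0.375  0.146] case frame -0.009 -0.291
L [0.685 0.11  0.234] case frame 0.047 0.208
jar [0.558 0.131 0.087] case frame -0.082 0.21
[0.17085671 0.57519464 0.19805986]
turn [ 5.13618482e-05 -8.07792034e-05  1.42702005e+00] up [ 2.77062548e-06  9.25289258e-06 -1.10000000e-01] mid [-0.34595177 -0.18429601 -0.11196435] goal [-0.66538773 -0.58958187 -0.11200649] [ 0.64079204 -0.17947301  0.31      ]
```

move_arm(deltas=[-0.04,-0.031,-0.028,0,0,0.084,0,-0.08,-0.062,-0.056,0,0,0.168,0,-0.12,-0.093,-0.084,0,0,0.252,0,-0.16,-0.124,-0.112,0,0,0.336,0,-0.2,-0.155,-0.112,0,0,0.42,0,-0.24,-0.186,-0.112,0,0,0.504,0,-0.28,-0.217,-0.112,0,0,0.588,0,-0.32,-0.248,-0.112,0,0,0.672,0,-0.36,-0.279,-0.112,0,0,0.756,0,-0.4,-0.31,-0.112,0,0,0.84,0,-0.44,-0.341,-0.112,0,0,0.924,0,-0.48,-0.372,-0.112,0,0,1.008,0], squeeze=5)

```text
t: 2.5
tool_pos: [0.5259, 0.0804, 0.3102]
orientation: [1.901, 2.501, 0.001]
force: [0.9, 1.3, 0.0]
opening: 0.0006
gripper_force: 0.0
```

```bash
python3 - <<'E'
from h import *
st=robot.read_state();print(st['t'],st['tool_pos'],st['opening'],st['force'])
print(turn(),shift(W(.68,-.025,.31)))
E
```

```text
2.5 [0.52587076 0.08038338 0.31023299] 0.0006171619991059917 [0.92587509 1.30764875 0.03860311]
[ 5.85998966e-04 -1.23628243e-04  4.16160755e-01] [-0.23434923  0.08366752  0.00028276]
```

move_arm(deltas=[-0.047,0.017,0,0,0,0.083,0,-0.094,0.034,0,0,0,0.166,0,-0.141,0.05,0,0,0,0.25,0,-0.188,0.067,0,0,0,0.333,0,-0.234,0.084,0,0,0,0.416,0,-0.234,0.084,0,0,0,0.416,0,-0.234,0.084,0,0,0,0.416,0])

```text
t: 3.38
tool_pos: [0.6691, -0.1205, 0.3097]
orientation: [-2.373, -2.058, 0.0]
force: [0.1, -0.2, 0.0]
opening: 0.0007
gripper_force: 0.0
```

```bash
python3 - <<'E'
from h import *
st=robot.read_state();print(st['t'],st['tool_pos'],st['force'])
print(turn())
for d in(.15,):
  for th in(.975,.8,.6,.4,.2,.1,0,-.02):
    a=.6999-d*np.cos(th)+.01*np.sin(th)+.0175;z=.1005+d*np.sin(th)+.01*np.cos(th)+.011
    print(th,shift(W(a,-.025,z)).round(4))
E
```

```text
3.375 [ 0.66907259 -0.12053039  0.30966689] [ 0.07066023 -0.15832829  0.01452415]
[-0.00077658 -0.0004044   0.0032705 ]
0.975 [-0.0023 -0.0379  0.0684]
0.8 [-0.0023 -0.0593  0.0836]
0.6 [-0.0022 -0.0801  0.1053]
0.4 [-0.0021 -0.0962  0.1306]
0.2 [-0.0021 -0.107   0.1586]
0.1 [-0.0021 -0.1102  0.1733]
0 [-0.0021 -0.1119  0.1883]
-0.02 [-0.0021 -0.1121  0.1913]
```

move_arm(deltas=[-0.001,-0.013,0.023,0,0,0,0,-0.002,-0.025,0.046,0,0,0,0,-0.002,-0.038,0.068,0,0,0,0,-0.002,-0.049,0.076,0,0,0,0,-0.002,-0.06,0.084,0,0,0,0,-0.002,-0.07,0.094,0,0,0,0,-0.002,-0.08,0.105,0,0,0,0,-0.002,-0.088,0.118,0,0,0,0,-0.002,-0.096,0.131,0,0,0,0,-0.002,-0.102,0.145,0,0,0,0,-0.002,-0.102,0.145,0,0,0,0])

```text
t: 4.75
tool_pos: [0.5669, -0.1072, 0.1641]
orientation: [-2.371, -2.059, 0.001]
force: [0.5, -0.2, 0.0]
opening: 0.0008
gripper_force: 0.0
```

```bash
python3 - <<'E'
from h import *
st=robot.read_state();print(st['t'],st['tool_pos'],st['force'],turn())
for th in(.2,.1,0,-.02):
    a=.6999-.15*np.cos(th)+.01*np.sin(th)+.0175;z=.1005+.15*np.sin(th)+.01*np.cos(th)+.011
    print(th,shift(W(a,-.025,z)).round(4))
E
```

```text
4.75 [ 0.56687429 -0.10724189  0.16412641] [ 0.52621842 -0.24785306  0.01342095] [-0.00146672 -0.00032451  0.00413669]
0.2 [-0.0008 -0.004   0.013 ]
0.1 [-0.0008 -0.0072  0.0277]
0 [-0.0008 -0.009   0.0426]
-0.02 [-0.0008 -0.0091  0.0456]
```

```bash
python3 - <<'E'
from h import *
im,_=grab('scene');im2,_=grab('top')
cv2.imwrite('pics/s2.png',np.hstack([cv2.resize(im[80:290,190:390,::-1],(400,420)),cv2.resize(im2[140:310,300:500,::-1],(400,340))[:,:400].copy() if 0 else cv2.resize(im2[130:340,300:500,::-1],(400,420))]))
print(robot.read_state()['force'])
E
```

```text
[ 0.08790792 -0.60591094 -0.09386558]
```

View pics/s2.png

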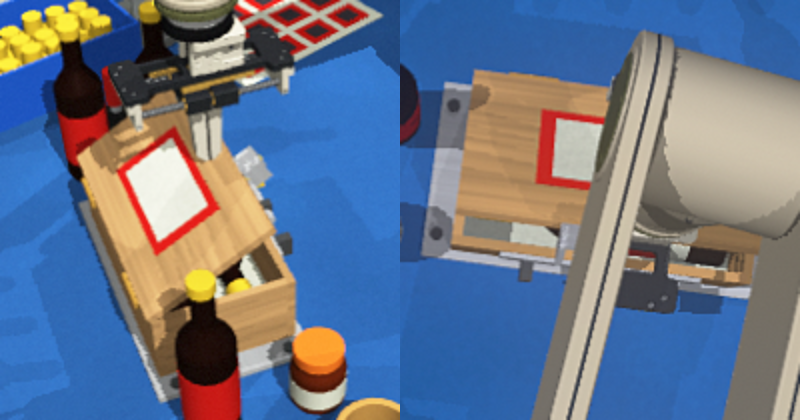

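The lid is partly down with the fingers on its outside, at (205,150) in the left half, so I continue closing.

move_arm(deltas=[-0.001,-0.004,0.01,0,0,0,0,-0.001,-0.006,0.02,0,0,0,0,-0.001,-0.008,0.029,0,0,0,0,-0.001,-0.009,0.036,0,0,0,0,-0.001,-0.009,0.041,0,0,0,0,-0.001,-0.009,0.043,0,0,0,0,-0.001,-0.009,0.044,0,0,0,0,-0.001,-0.009,0.044,0,0,0,0])

```text
t: 5.85
tool_pos: [0.5591, -0.1079, 0.1211]
orientation: [2.373, 2.058, 0.0]
force: [-0.5, -0.2, -0.2]
opening: 0.0002
gripper_force: 0.0
```

move_arm(deltas=[0,0,0.001,0,0,0,0,0,0,0.002,0,0,0,0,0,0,0.002,0,0,0,0])

```text
t: 6.22
tool_pos: [0.5589, -0.108, 0.119]
orientation: [2.373, 2.058, 0.0]
force: [-0.3, 0.4, 0.9]
opening: 0.0003
gripper_force: 0.4
```

```bash
python3 - <<'E'
from h import *
im,d=grab('scene','s3');st=robot.read_state();print(st['force'],st['tool_pos'])
X=cloud('scene',d);a=X@ex;b=X@ey;m=(b>.03)&(b<.115)&(a>.54)&(a<.69)&(X[...,2]>.08)&(X[...,2]<.2)
P=np.c_[a[m],b[m],X[m][:,2]];A=np.c_[P[:,:2],np.ones(len(P))];s=np.linalg.lstsq(A,P[:,2],rcond=None)[0];print(s,len(P),abs(A@s-P[:,2]).std(), P[:,2].mean())
cv2.imwrite('pics/s3.png',cv2.resize(im[80:290,190:390,::-1],(600,600)))
E
```

```text
[-0.2916062  -0.2210744   1.00292837] [ 0.55893842 -0.1079303   0.11901391]
[-0.19241861 -0.03516792  0.24932156] 1795 0.005066207160598275 0.12880509399973283
```

View pics/s3.png

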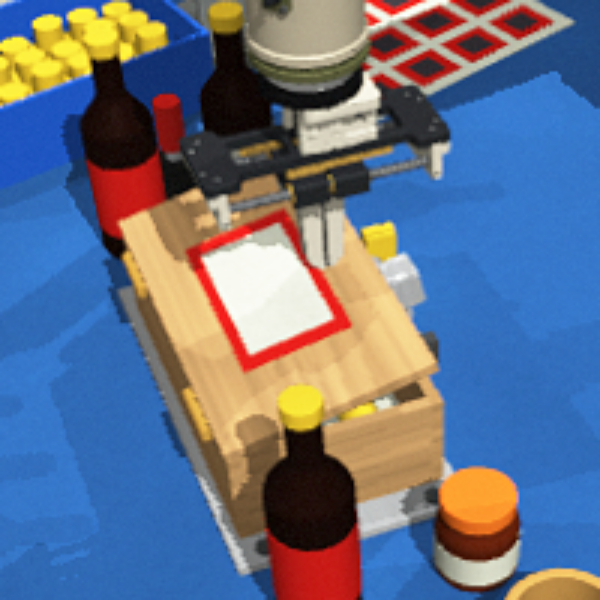

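```bash
python3 - <<'E'
from h import *
print(robot.tips_ahead)
z=np.load('last_scene.npz');X=cloud('scene',z['d']);a=X@ex;b=X@ey
for v in range(150,182,3):
    print(v,[tuple((np.array([a[v,u]-Cx,b[v,u]+.025,X[v,u,2]])*1000).round().astype(int)) for u in (288,292,296,300,304)])
M=np.zeros((480,640),np.uint8);cv2.fillPoly(M,[np.array([(275,195),(310,193),(326,208),(282,214)])],1)
P=X[M>0];A=np.c_[P@ex,P@ey,np.ones(len(P))];s=np.linalg.lstsq(A,P[:,2],rcond=None)[0];r=A@s-P[:,2];print(s,len(P),r.std(),P.mean(0), 'z at free edge',s@[.53,-.025,1])
E
```

```text
0.011
150 [(np.int64(-16), np.int64(36), np.int64(237)), (np.int64(-26), np.int64(33), np.int64(232)), (np.int64(-35), np.int64(33), np.int64(229)), (np.int64(-53), np.int64(7), np.int64(205)), (np.int64(-62), np.int64(8), np.int64(203))]
153 [(np.int64(-27), np.int64(-5), np.int64(195)), (np.int64(-33), np.int64(9), np.int64(203)), (np.int64(-42), np.int64(8), np.int64(200)), (np.int64(-53), np.int64(4), np.int64(194)), (np.int64(-62), np.int64(7), np.int64(193))]
156 [(np.int64(-28), np.int64(-11), np.int64(182)), (np.int64(-33), np.int64(7), np.int64(194)), (np.int64(-42), np.int64(6), np.int64(190)), (np.int64(-51), np.int64(8), np.int64(189)), (np.int64(-76), np.int64(-38), np.int64(146))]
159 [(np.int64(-40), np.int64(-53), np.int64(137)), (np.int64(-32), np.int64(7), np.int64(185)), (np.int64(-42), np.int64(7), np.int64(182)), (np.int64(-51), np.int64(7), np.int64(179)), (np.int64(-73), np.int64(-32), np.int64(143))]
162 [(np.int64(-36), np.int64(-42), np.int64(138)), (np.int64(-31), np.int64(8), np.int64(177)), (np.int64(-42), np.int64(6), np.int64(172)), (np.int64(-51), np.i
[... 908 characters left out ...]
)), (np.int64(-47), np.int64(13), np.int64(139)), (np.int64(-56), np.int64(17), np.int64(140))]
177 [(np.int64(-20), np.int64(2), np.int64(131)), (np.int64(-27), np.int64(14), np.int64(138)), (np.int64(-36), np.int64(16), np.int64(137)), (np.int64(-43), np.int64(23), np.int64(140)), (np.int64(-52), np.int64(28), np.int64(141))]
180 [(np.int64(-15), np.int64(18), np.int64(136)), (np.int64(-25), np.int64(20), np.int64(134)), (np.int64(-32), np.int64(27), np.int64(138)), (np.int64(-41), np.int64(31), np.int64(138)), (np.int64(-49), np.int64(36), np.int64(139))]
[ 0.36061804  0.85771545 -0.14501597] 777 0.016184047314252943 [ 0.60899231 -0.01224106  0.13801615] z at free edge 0.02466870034894561
```

```bash
python3 - <<'E'
from h import *
st=robot.read_state();im,d=grab('wrist','w1');X=cloud('wrist',d);a=X@ex-Cx;b=X@ey+.025
print(st['tool_pos'],st['q'],st['joint_torque'])
print(np.array(robot.camera_model('wrist')['tool_from_camera']).round(3))
for v in range(40,480,60): print(v,[tuple(int(round(1000*t)) for t in (a[v,u],b[v,u],X[v,u,2])) for u in (80,200,320,440,560)])
E
```

```text
[ 0.55893842 -0.1079303   0.11901391] [-2.80807280e-01  9.81644662e-02  1.66893014e+00 -8.98257737e-06
  1.37443567e+00 -1.38835325e-01] [ 3.38793348e-02 -5.21215439e+01 -4.71702540e+01  1.06165486e-01
 -1.07256020e-01  1.91125905e-04]
[[ 0.    -0.958 -0.288  0.08 ]
 [ 1.     0.     0.     0.001]
 [-0.    -0.288  0.958 -0.187]
 [ 0.     0.     0.     1.   ]]
40 [(-235, 152, 1), (-139, 151, -1), (-45, 118, 139), (11, 121, 127), (78, 126, 112)]
100 [(-243, 106, 1), (-143, 106, 0), (-44, 94, 137), (14, 95, 127), (84, 97, 111)]
160 [(-253, 57, 0), (-147, 57, 0), (-44, 67, 138), (18, 66, 124), (167, 59, 1)]
220 [(-264, 3, -1), (-100, 41, 150), (-44, 38, 137), (21, 35, 126), (177, 5, 2)]
280 [(-276, -57, -1), (-158, -56, 0), (-44, 8, 144), (25, -1, 124), (191, -55, 0)]
340 [(-289, -124, -1), (-72, 34, 237), (-44, 7, 196), (-18, 35, 239), (206, -123, -1)]
400 [(-305, -201, -1), (-70, 27, 248), (-43, -72, 138), (-21, 28, 249), (222, -198, 0)]
460 [(-89, 22, 258), (-67, 22, 257), (-45, 22, 257), (-23, 22, 258), (-1, 22, 258)]
```

View pics/w1.png

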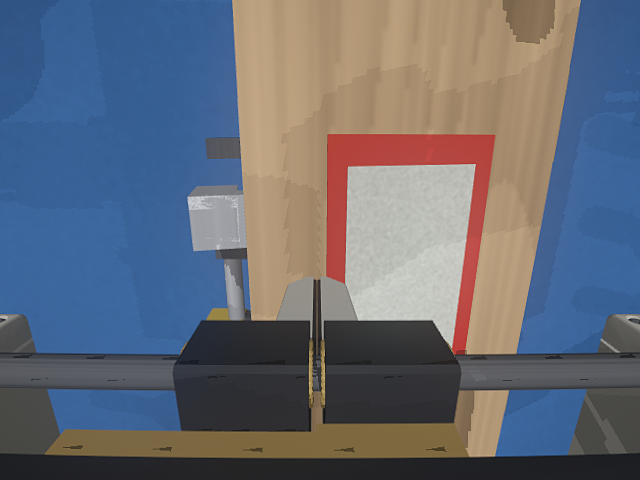

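```bash
python3 - <<'E'
from h import *
X=cloud('top',np.load('last_top.npz')['d']);a=X@ex-Cx;b=X@ey+.025
m=(b>.05)&(b<.14)&(a>-.06)&(a<.08)&(X[...,2]>.105)&(X[...,2]<.26)
A=np.c_[a[m],np.ones(m.sum())];s=np.linalg.lstsq(A,X[m][:,2],rcond=None)[0];print('t4.75 slope',s,np.arctan(s[0]),m.sum(),(A@s-X[m][:,2]).std())
X=cloud('wrist',np.load('last_wrist.npz')['d']);a=X@ex-Cx;b=X@ey+.025
m=(b>.03)&(b<.12)&(a>-.08)&(a<.08)&(X[...,2]>.105)&(X[...,2]<.16)
A=np.c_[a[m],np.ones(m.sum())];s=np.linalg.lstsq(A,X[m][:,2],rcond=None)[0];print('now slope',s,np.arctan(s[0]),m.sum(),(A@s-X[m][:,2]).std())
E
```

```text
t4.75 slope [-0.56024412  0.15860417] -0.5106741396094041 3169 0.001785077022761245
now slope [-0.21079512  0.1289437 ] -0.20775361069686282 58096 0.0007668647245981159
```

move_arm(deltas=[0,0,0.002,0,0,0,0,0,0,0.004,0,0,0,0])

```text
t: 6.58
tool_pos: [0.5589, -0.1079, 0.1149]
orientation: [-2.373, -2.058, 0.0]
force: [-0.8, 1.0, 1.2]
opening: 0.0008
gripper_force: 0.8
```

```bash
cat >> h.py <<'E'
def lid():
    im,d=grab('wrist');X=cloud('wrist',d);a=X@ex-Cx;b=X@ey+.025
    m=(b>.03)&(b<.12)&(a>-.08)&(a<.08)&(X[...,2]>.095)&(X[...,2]<.16)
    A=np.c_[a[m],np.ones(m.sum())];s=np.linalg.lstsq(A,X[m][:,2],rcond=None)[0];st=robot.read_state()
    print('lid slope',s,m.sum(),'t',st['t'],st['tool_pos'],st['force'])
E
python3 -c "
from h import *
lid()"
```

```text
lid slope [-0.1816919  0.1260065] 59222 t 6.625 [ 0.55874686 -0.10790406  0.11456007] [0.13212887 0.22725422 2.01941873]
```

The lid follows the fingers, so the contact is real. The working tip sits about 29 mm higher than the nominal one, so I keep going down and watch force and lid angle.

move_arm(deltas=[0,0,0.004,0,0,0,0,0,0,0.008,0,0,0,0,0,0,0.012,0,0,0,0])

```text
t: 7.0
tool_pos: [0.5588, -0.1079, 0.1026]
orientation: [-2.373, -2.058, 0.0]
force: [-1.6, 0.2, 2.0]
opening: 0.0002
gripper_force: 0.9
```

```bash
python3 -c "
from h import *
lid()"
```

```text
lid slope [-0.09184233  0.11798029] 63233 t 7.05 [ 0.55851969 -0.10784752  0.10194351] [ 0.58592096 -0.38935438  0.06330085]
```

move_arm(deltas=[0,0,0.004,0,0,0,0,0,0,0.008,0,0,0,0,0,0,0.011,0,0,0,0,0,0,0.012,0,0,0,0])

```text
t: 7.55
tool_pos: [0.5587, -0.1079, 0.0907]
orientation: [-2.373, -2.058, 0.0]
force: [-2.0, 0.1, 1.6]
opening: 0.0002
gripper_force: 0.8
```

```bash
python3 -c "
from h import *
lid()"
```

```text
lid slope [-0.00349201  0.11120312] 67844 t 7.6 [ 0.55877096 -0.10789826  0.09068348] [0.28861499 0.1971965  0.77340622]
```

move_arm(deltas=[0,0,0.001,0,0,0,0,0,0,0.002,0,0,0,0])

```text
t: 7.85
tool_pos: [0.5591, -0.108, 0.0901]
orientation: [2.373, 2.058, 0.0]
force: [-7.2, 1.8, 14.1]
opening: 0.0007
gripper_force: 6.9
```

```bash
python3 - <<'E'
from h import *
lid()
im,d=grab('scene');X=cloud('scene',d);a=X@ex-Cx;b=X@ey+.025
for u in(296,):
  for v in range(150,200,3): print(v,[int(round(1000*t)) for t in(a[v,u],b[v,u],X[v,u,2])])
st=robot.read_state()
print('lift',shift(st['tool_pos']+[0,0,.06]))
E
```

```text
lid slope [6.62374762e-05 1.10913577e-01] 68091 t 7.9 [ 0.55903095 -0.10796088  0.09014549] [-3.98409335  2.00180094  8.15903732]
150 [-39, 19, 218]
153 [-35, 33, 221]
156 [-34, 33, 213]
159 [-33, 35, 206]
162 [-41, 9, 175]
165 [-40, 9, 166]
168 [-41, 5, 154]
171 [-40, 7, 147]
174 [-39, 9, 139]
177 [-38, 8, 129]
180 [-37, 9, 121]
183 [-37, 9, 111]
186 [-33, 21, 113]
189 [-29, 32, 115]
192 [-26, 40, 112]
195 [-23, 48, 111]
198 [-20, 58, 112]
lift [-2.07822059e-06  1.75914501e-05 -5.99999974e-02]
```

The lid is shut, with slope 0 under a 14 N press. I lift off and move above the spot beside the tab.

move_arm(deltas=[0,0,-0.02,0,0,0,0,0,0,-0.06,0,0,0,0,-0.03,-0.023,-0.07,0,0,0,0,-0.063,-0.046,-0.07,0,0,0,0,-0.094,-0.069,-0.07,0,0,0,0,-0.094,-0.069,-0.07,0,0,0,0])

```text
t: 8.7
tool_pos: [0.4765, -0.193, 0.1604]
orientation: [2.375, 2.054, 0.0]
force: [0.6, 0.1, 0.5]
opening: 0.0005
gripper_force: 0.0
```

```bash
python3 - <<'E'
from h import *
st=robot.read_state();print(st['t'],st['tool_pos'],st['tool_pos']@ex-Cx,st['tool_pos']@ey+.025,turn(),st['force'])
ims=[]
for n in('wrist','scene'):
    im,d=grab(n);X=cloud(n,d);a=X@ex-Cx;b=X@ey+.025
    hsv=cv2.cvtColor(im,cv2.COLOR_RGB2HSV)
    m=(cv2.inRange(hsv,(22,130,90),(35,255,255))>0)&(a>-.15)&(a<-.08)&(b>-.1)&(b<.03)&(X[...,2]>.05)&(X[...,2]<.125)
    P=np.c_[a[m],b[m],X[m][:,2]]; print(n,'tab',m.sum(),np.percentile(P,[3,50,97],0).round(3) if m.sum() else '')
    m=(abs(b-st['tool_pos']@ey-.025)<.012)&(abs(a-st['tool_pos']@ex+Cx)<.03)&(X[...,2]<.3)&(X[...,2]>.03);print(' finger z',np.percentile(X[m][:,2],[0,1,3,10,50]).round(3))
    ims.append(im)
cv2.imwrite('pics/s4.png',np.hstack([cv2.resize(ims[0],(400,300)),cv2.resize(ims[1][80:230,230:430],(400,300))])[:,:,::-1])
E
```

```text
8.7 [ 0.47654843 -0.19298882  0.16037298] -0.11546708617172685 -0.09710593397375974 [0.00147514 0.00097673 0.00013357] [0.63265239 0.10219807 0.52655171]
wrist tab 367 [[-0.123 -0.061  0.075]
 [-0.109 -0.05   0.109]
 [-0.098 -0.046  0.113]]
 finger z [0.061 0.08  0.096 0.187 0.209]
scene tab 134 [[-0.123 -0.057  0.075]
 [-0.112 -0.048  0.101]
 [-0.097 -0.044  0.114]]
 finger z [0.179 0.181 0.184 0.191 0.222]
```

View pics/s4.png

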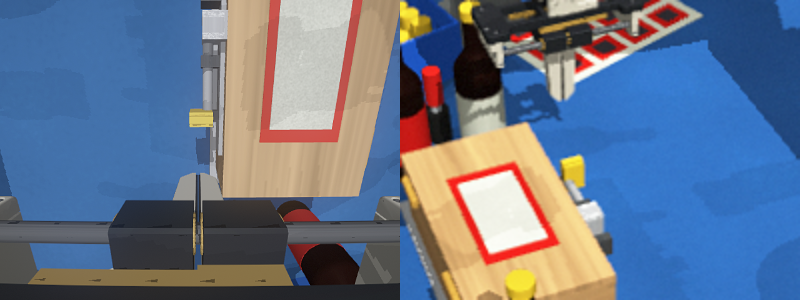

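The view shows the tab at (200,118) in the wrist half, with its push face at b≈-61 mm. It also shows the free fingertip about 19 mm behind the TCP. Next I descend beside the tab and push.

move_arm(deltas=[0,0,0.03,0,0,0,0,0,0,0.06,0,0,0,0,0,0,0.085,0,0,0,0,0,0,0.095,0,0,0,0,0.01,0,0.095,0,0,0,0,0.02,0,0.095,0,0,0,0,0.028,0,0.095,0,0,0,0,0.034,0,0.095,0,0,0,0,0.04,0,0.095,0,0,0,0,0.046,0,0.095,0,0,0,0])

```text
t: 10.05
tool_pos: [0.4842, -0.1456, 0.0644]
orientation: [2.373, 2.057, 0.0]
force: [1.1, -2.7, 1.2]
opening: 0.0005
gripper_force: 1.4
```

```bash
cat >> h.py <<'E'
def tab():
    for n in('wrist','scene'):
        im,d=grab(n);X=cloud(n,d);a=X@ex-Cx;b=X@ey+.025
        hsv=cv2.cvtColor(im,cv2.COLOR_RGB2HSV)
        m=(cv2.inRange(hsv,(22,130,90),(35,255,255))>0)&(a>-.15)&(a<-.08)&(b>-.1)&(b<.05)&(X[...,2]>.06)&(X[...,2]<.12)
        P=np.c_[a[m],b[m],X[m][:,2]]; print(n,'tab',m.sum(),np.percentile(P,[3,50,97],0).round(3) if m.sum() else '')
    lid();st=robot.read_state();print('ab',st['tool_pos']@ex-Cx,st['tool_pos']@ey+.025)
E
python3 -c "
from h import *
tab()"
```

```text
wrist tab 2972 [[-0.124 -0.038  0.077]
 [-0.112 -0.027  0.109]
 [-0.1   -0.023  0.113]]
scene tab 136 [[-0.122 -0.034  0.074]
 [-0.111 -0.024  0.101]
 [-0.097 -0.02   0.113]]
lid slope [0.01544434 0.11146468] 31803 t 10.2 [ 0.48349678 -0.14494116  0.06367922] [-0.51725549  0.1675296   0.23947358]
ab -0.11553417700555035 -0.048558509048245845
```

move_arm(deltas=[0.005,0,0,0,0,0,0,0.01,0,0,0,0,0,0,0.014,0,0,0,0,0,0,0.017,0,0,0,0,0,0,0.019,0,0,0,0,0,0])

```text
t: 10.82
tool_pos: [0.4856, -0.1297, 0.0638]
orientation: [2.371, 2.056, -0.007]
force: [-5.6, -22.3, -3.6]
opening: 0.0007
gripper_force: 11.4
```

```bash
python3 -c "
from h import *
tab()"
```

```text
wrist tab 2991 [[-0.124 -0.023  0.078]
 [-0.112 -0.011  0.109]
 [-0.099 -0.008  0.113]]
scene tab 130 [[-0.123 -0.019  0.084]
 [-0.11  -0.01   0.103]
 [-0.098 -0.005  0.113]]
lid slope [0.01251851 0.11153366] 41051 t 10.975 [ 0.48558787 -0.12973215  0.06374704] [ -3.70065627 -17.28949788  -2.57184734]
ab -0.11566262028902718 -0.03320696036704015
```

```bash
python3 - <<'E'
from h import *
w=np.load('last_wrist.npz')['im'];s=np.load('last_scene.npz')['im']
cv2.imwrite('pics/s5.png',np.hstack([cv2.resize(w[20:320,200:500],(400,400)),cv2.resize(s[130:230,260:360],(400,400),interpolation=2)])[:,:,::-1])
E
```

```text
(no output)
```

View pics/s5.png

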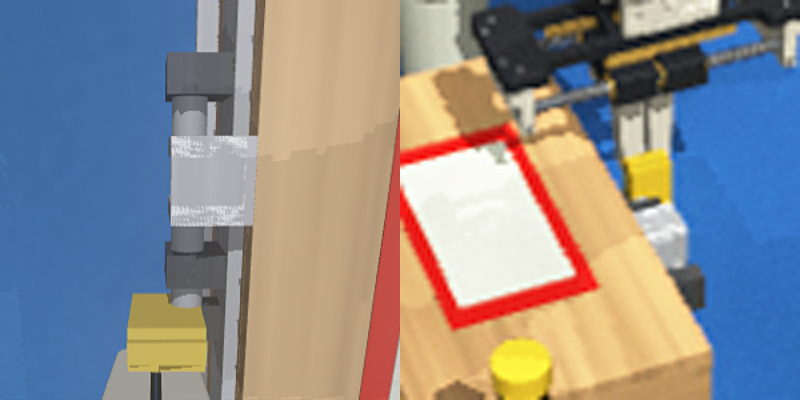

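The rod is through the keeper at (205,180) and into the far bracket at (195,75), and the push force is up to 22 N. I push slightly harder to confirm it is on the stop.

move_arm(deltas=[0.002,0,0,0,0,0,0,0.004,0,0,0,0,0,0,0.004,0,0,0,0,0,0])

```text
t: 11.35
tool_pos: [0.4856, -0.1297, 0.0639]
orientation: [2.37, 2.052, -0.014]
force: [-7.6, -34.6, -5.5]
opening: 0.0003
gripper_force: 17.6
```

```bash
python3 -c "
from h import *
tab()"
```

```text
wrist tab 2969 [[-0.124 -0.023  0.078]
 [-0.112 -0.011  0.109]
 [-0.099 -0.008  0.113]]
scene tab 127 [[-0.123 -0.017  0.084]
 [-0.11  -0.008  0.104]
 [-0.097 -0.004  0.114]]
lid slope [0.01254958 0.1115235 ] 41260 t 11.5 [ 0.48562518 -0.12963412  0.06384368] [ -7.37209032 -33.73977609  -4.87292004]
ab -0.11563986593810138 -0.03310456354355777
```

The tab doesn't move at 35 N, so it is home. Backing away and up.

move_arm(deltas=[-0.01,0,0,0,0,0,0,-0.025,0,0,0,0,0,0,-0.035,0,0,0,0,0,0,-0.035,0,-0.03,0,0,0,0,-0.035,0,-0.08,0,0,0,0,-0.035,0,-0.13,0,0,0,0,-0.035,-0.03,-0.17,0,0,0,0,-0.035,-0.03,-0.17,0,0,0,0,-0.035,-0.03,-0.17,0,0,0,0])

```text
t: 12.62
tool_pos: [0.4525, -0.1533, 0.2336]
orientation: [-2.373, -2.058, -0.001]
force: [0.4, 0.3, -0.5]
opening: 0.0003
gripper_force: 0.0
```

```bash
python3 - <<'E'
from h import *
tab()
X0=np.load('Xscene.npy');im,d=grab('scene');X=cloud('scene',d)
a=X@ex-Cx;b=X@ey+.025;m=(a>-.07)&(a<.07)&(b>-.13)&(b<.14)&(X[...,2]>.09)&(X[...,2]<.13)
A=np.c_[a[m],np.ones(m.sum())];print('lid scene',np.linalg.lstsq(A,X[m][:,2],rcond=None)[0])
for l in('bottle_a','jar','tape_roll','roller'):
    for r in robot.recognise('scene',l)[:3]:
        u,v=np.array(r['uv']).round().astype(int);print(l,u,v,round(r['confidence'],2))
E
```

```text
wrist tab 190 [[-0.125 -0.023  0.078]
 [-0.111 -0.012  0.108]
 [-0.1   -0.008  0.111]]
scene tab 129 [[-0.124 -0.018  0.084]
 [-0.11  -0.008  0.104]
 [-0.097 -0.005  0.114]]
lid slope [-0.00026638  0.11081352] 23087 t 12.775 [ 0.45189594 -0.15294908  0.23218373] [ 0.10201436 -0.16476942  0.85830215]
ab -0.14564631224870372 -0.06104847262989858
lid scene [0.00129233 0.11109828]
bottle_a 229 131 0.81
bottle_a 293 268 0.8
bottle_a 249 135 0.63
jar 346 264 0.57
tape_roll 376 294 0.62
roller 248 133 0.83
```

The lid is flat, the bolt is home and stays there, and the bystanders show no shift. Handing in.

```bash
python3 -c "
from plant import robot
print(robot.close_job())"
```

```text
the job is handed in; nothing more can be done
None
```

I handed the job in at about 13 s of the 43 s allowed: the lid is shut flat and the bolt sat against its stop (no movement at 35 N). The bystanders I could recheck had not visibly moved, though the roller and one right-hand bottle were not clearly recognised. The hand-in returned no verdict.

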